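# Seat a crown on its die and hold it down while the cement sets

## Robot

A 6-joint arm with a two-finger parallel gripper is mounted at the origin on a cart in front of the work surface, level with it; the furniture and walls round the work are solid. World frame = base frame: x ahead of the robot, y to its left, z up, the work surface at z = 0. Lengths are in m, angles in degrees, forces in N, time in s.
With the tool pointing down it reaches from about 0.3 to 0.85 m from the base axis. Payload 5.4 kg.
Tool frame: the origin (TCP) lies between the finger pads; the fingertips stand 17 mm ahead of it and the grasp point (between the pads) lies 2 mm behind it (r.finger_overhang is the x of the fingertips in the tool frame, in m); x points along the fingers, y is the direction in which the jaws open and shut, and the axes are right-handed (so a half turn about x gives the same grasp; the last joint's range is limited). The gripper opens to 85 mm and grips with 20 to 120 N. Pads are 22 mm wide; open, the fingers measure 114 mm over their backs; the gripper's body (76 mm by 85 mm) begins 54 mm behind the grasp point. The pads swing forward as they close: fully open they stand 13 mm farther back than shut.
Start: joints at [-12.038, 9.076, 91.501, -0, 79.423, -12.038], TCP at [0.575, -0, 0.248] pointing down, gripper open.
Joint ranges: [-166.64, 166.64], [-54.1, 131.32], [10.49, 154.53], [-73.88, 253.88], [9.74, 151.15], [-171.62, 171.62]. Speed limits (degrees/s): [147.25, 147.25, 180, 180, 180, 180].

## Interface

Orientations are given as [roll, pitch, yaw] about the fixed x, y, z axes, in that order (R = Rz(yaw) Ry(pitch) Rx(roll)).
In Python, from rig import r gives the robot as it stands. The module is installed in compiled form; this text tells all that it offers.
- The arm moves only by the shell command python3 -m crank 'ROWS' [OPENING]. ROWS is JSON, a list of rows, each an object with "translation": the shift along the tool's x, y, z in cm, a list of three; "rot": the turn, a rotation vector about the tool's x, y, z in degrees, a list of three. In form: [{"translation": [tx, ty, tz], "rot": [wx, wy, wz]}, ...]. A call has 1 to 12 rows; each row shifts and turns the commanded pose from where the row before left it, along the tool's axes as they then stand; what a row does not reach is not made up. A row lasts 1/10 s, in which the tool goes at most 50 mm and 8.59 degrees, less where a joint would pass 70% of its speed; a pose out of reach is approached as far as the arm can. A call with a gripper value outside its range is refused whole. OPENING is the finger opening in cm, from 0 to 8.54, set as the call begins (- or left out, the last holds). The fingers move at their own pace and stop on an object; the grip force is fixed at half the most. Time passes only in rows, so rows that do not move let the fingers close. It gives the time, the measured TCP pose, the force and the opening at its end, in the units of the state.
- r.read_state(): the state, without advancing time (a new reading comes with each control period).
- r.capture(name): name is "scene" or "side" or "wrist"; returns a dict with "pixels" (420x560x3 uint8, blue, green, red), "vertical_fov" (degrees; the focal length in pixels is half the picture's height over the tangent of half this angle, whatever the lens; pixels are square), "cx", "cy" (the principal point, pixels), "position" and "rotation" of the camera in the world; the wrist camera has in their place "mount" (4x4, takes a point from camera to tool coordinates, whose origin is the TCP and whose axes are the tool frame's). Camera axes: x right, y down, z forward; pixel columns grow to the right and rows downward; lengths in m; the calibration is good to about 2 mm. The wrist camera is an equidistant fisheye: a pixel r from the principal point sees the ray r / f radians off the axis. A picture is of the moment at which its call begins: read the wrist's pose just before it. There is no depth.
- r.finish_job(): hands the job in, once; it reports no verdict.
Trained networks look in a picture, given as the dict that the camera call returned (one of the last four; its "shot" number tells which), for a name from the list of things; names that differ only in an ending like _2 or _b are one class to them, and where a whole thing is asked for, a point or a joint stands for the part that bears it (a point fixed in the world has none). Each returns a list of dicts, best first, with "score" (0 to 1); they miss things now and then, are a little off and sometimes report something else, mostly with a low value. They report only what shows in the picture. A call takes as long as a camera call.
- r.masks_of(query, picture): "pixels" (420x560 bool, what is visible of it).
- r.mark_of(query, picture): "xyz" ([x, y, z] in m, in world coordinates, good to about 4 mm: a listed point, or the origin of a listed thing).
The state is a dict: "time": time; "qpos": joint angles; "joint_vel": joint speeds; "effort": joint torques, N m; "ee_pos": TCP position; "eef_rot": TCP orientation; "contact_force": force on the tool from outside, world axes, zero at the start; "moment": the same for the moment, N m; "grip_width": finger opening in m.
Only numpy, scipy, OpenCV 4.12 (cv2) and the standard library are available. Lean on these libraries where they do the work, as an engineer would, in place of code of your own. Each camera call takes 0.05 s, during which the arm holds its last target.

## Task

Take the spring-loaded seating tool (the one with the round knob on top) out of the rack, set its ball tip inside the ring marked on the crown's seating disc, and with the tool square to the tilted disc press the crown fully home on its die. Finish while still holding it there: the program ends with the tool in the gripper, square to the disc, pressing lightly so that its spring plunger is about half way in (neither just touching nor bottomed). Push the crown only with the tool's tip, never hard, do not shift the stand's head, and leave the wax knife, the stone cast and the jar where they are.

Things in the scene. Friction and masses are not known exactly. Their poses are not given: they have to be found in the camera images.
- tool_grip (a point): Centre of the seating tool's square grip (22 x 22 x 60 mm long); z up along the shaft to the knob, x and y normal to the grip's flat sides. It stands upright in a rack socket. Above it a black knob 28 mm across (top 44 mm above this point); below it a 30 mm collar whose underside, 34 mm below this point, rests on the rack, then a barrel 15 mm across, 30 mm long, and a thin plunger. Loose, 80 g.
- tool_tip (a point): Lowest point of the seating tool's plunger: a steel ball 8 mm across, 90 mm below tool_grip along the shaft when the spring is relaxed; z axis up along the shaft. It hangs inside the socket, so the tool must be raised 60 mm straight up to come clear of the rack.
- plunger (a joint): How far the tool's sprung plunger is pushed in, in m: 0 relaxed, 0.014 bottomed. The spring pushes 2 N at 0 and 0.5 N more for each mm (5.5 N half way in).
- rack: White plastic rack, a fixed block 128 x 52 x 66 mm; origin at the centre of its underside, x along its length. Two through sockets 18 mm wide at x = -35 and +35 mm: one holds the seating tool, the other the wax knife. Grip the tool across the rack (jaws closing nearly along the rack's y), so that the neighbour stays clear.
- knife_grip (a point): Centre of the wax knife's square grip (22 x 22 x 40 mm); it has a thin flat blade on top instead of a knob, top 59 mm above this point. It is not needed: leave it in its socket.
- crown_mark (a point): Centre of a dark ring, 12 mm across, on the top face of the grey seating disc (28 mm across, 3 mm thick) on the white crown; moves with the crown. z: the disc's outward normal, along which the crown slides; it leans 0.1 to 0.45 rad from vertical toward the stand's -x. The crown starts 2 to 8 mm above its seat; cement drag of about 2 N holds it there; it stops dead when home.
- crown (a joint): How far the crown has slid down onto its die, in m: 0 highest, 0.008 fully home on the shoulder of the die.
- die_shoulder (a point): The shoulder of the plaster die on which the crown's lower edge comes to rest; the mark is 15 mm out from it along the same axis when the crown is home. It belongs to the stand's tilting head, an aluminium block 44 x 48 x 36 mm held by a stiff hinge, which runs through the die's axis 32 mm below this point.
- die_stand: The fixed die stand: steel base plate 100 x 90 x 12 mm with two aluminium cheeks 67 mm high at y = -30 and +30 mm; origin at the centre of its underside.
- stone_cast_mid (a point): Middle of a plain stone dental cast, 58 x 65 x 33 mm, a bystander.
- wax_jar_mid (a point): Middle of a small screw-top jar, 47 mm across and 44 mm high, a bystander.

How it is judged:
By the outcome, as a careful person would: the job done as asked, in the order asked, and still so for the second after the job is handed in, while the arm keeps its last pose, push and grip.
It also fails if it takes over 38 s, if anything falls off the work surface, if the arm or the gripper's body presses on something with over 40 N, if the wrist force passes 120 N, or if a joint passes its speed limit or range.

## Working session

There is one attempt and no reset: what is moved stays moved. The work goes in short steps, Python scripts to look and compute and a shell command to move; the robot and the scene stay as the last step left them, time stands still between calls to the robot, and variables do not carry over. Pictures are saved under pics/ and viewed, and the job is handed in when it is done.

```bash
mkdir -p pics; cat > h.py <<'E'
import numpy as np, cv2
from scipy.spatial.transform import Rotation as R
from rig import r
def tcp(s=None):
    s=s or r.read_state()
    return np.array(s["ee_pos"]), R.from_euler('xyz',s["eef_rot"],degrees=True).as_matrix()
def cap(n):
    p,Rm=tcp(); c=r.capture(n)
    if n=="wrist":
        M=np.array(c["mount"]); c["position"]=p+Rm@M[:3,3]; c["rotation"]=Rm@M[:3,:3]
    c["name"]=n
    return c
def f(c): return 210/np.tan(np.radians(c["vertical_fov"])/2)
def ray(c,u,v):
    d=np.array([u-c["cx"],v-c["cy"]])/f(c)
    if c["name"]=="wrist":
        t=np.hypot(*d); k=np.sin(t)/t if t>1e-9 else 1
        d=np.array([d[0]*k,d[1]*k,np.cos(t)])
    else: d=np.array([d[0],d[1],1.])
    d/=np.linalg.norm(d)
    return np.array(c["position"]),np.array(c["rotation"])@d
def proj(c,P):
    q=np.array(c["rotation"]).T@(np.array(P)-c["position"])
    if c["name"]=="wrist":
        t=np.arctan2(np.hypot(q[0],q[1]),q[2]); n=np.hypot(q[0],q[1]); k=t/n if n>1e-9 else 0
        return np.array([c["cx"]+f(c)*q[0]*k,c["cy"]+f(c)*q[1]*k])
    return np.array([c["cx"]+f(c)*q[0]/q[2],c["cy"]+f(c)*q[1]/q[2]])
def tri(rs):
    A=0;b=0
    for o,d in rs:
        P=np.eye(3)-np.outer(d,d);A=A+P;b=b+P@o
    return np.linalg.solve(A,b)
E
python3 - <<'E'
from h import *
s=r.read_state();print(s)
for n in ["scene","side","wrist"]:
    c=cap(n); cv2.imwrite(f"pics/{n}0.png",c["pixels"]); print(n,c["vertical_fov"],c["cx"],c["cy"],c["position"],np.round(c["rotation"],3).tolist())
    for q in ["tool_grip","tool_tip","rack","knife_grip","crown_mark","die_shoulder","die_stand","stone_cast_mid","wax_jar_mid"]:
        m=r.mark_of(q,c); print(q,[(np.round(x["xyz"],4).tolist(),round(x["score"],2)) for x in m[:2]])
print(r.read_state()["time"])
E
```

```text
{'time': 0.0, 'qpos': array([-1.20366893e+01,  9.11626779e+00,  9.15713226e+01, -2.26919028e-04,
        7.94212689e+01, -1.20356713e+01]), 'joint_vel': array([-0.03003348, -0.02838474, -0.03098271,  0.0117825 , -0.07383242,
       -0.02615461]), 'effort': array([ 1.96016467e-04, -3.96006632e+01, -3.31426942e+01, -2.07608541e-04,
        8.36965773e-03, -3.09808388e-05]), 'ee_pos': array([5.74444282e-01, 1.07783375e-04, 2.47288816e-01]), 'eef_rot': array([-101.91830918,   89.89114048,  168.08071471]), 'contact_force': array([-0.83016198,  1.01314472, -0.3590544 ]), 'moment': array([-0.01771761, -0.01844705, -0.03856867]), 'grip_width': 0.08546914609165811}
scene 44.42544495855195 283.2945906079751 208.60857748876165 [-0.02510044  0.7937187   0.5376896 ] [-119.004, 1.372, -135.761]
tool_grip [([0.4545, 0.0828, 0.1004], 0.91)]
tool_tip []
rack [([0.4867, 0.0771, 0.0014], 0.79)]
knife_grip [([0.5258, 0.0784, 0.0919], 0.81)]
crown_mark [([0.5537, 0.3792, 0.1009], 0.73)]
die_shoulder []
die_stand [([0.5704, 0.3794, 0.0041], 0.7)]
stone_cast_mid [([0.6319, 0.2165, 0.0201], 0.55)]
wax_jar_m
[... 398 characters left out ...]
([0.5627, 0.3837, 0.0828], 0.71), ([0.5258, 0.0782, 0.0907], 0.69)]
die_stand [([0.5712, 0.3763, -0.0019], 0.97), ([0.5596, 0.3836, 0.0835], 0.24)]
stone_cast_mid [([0.6355, 0.222, 0.0161], 0.79), ([0.4011, 0.2292, 0.0253], 0.27)]
wax_jar_mid [([0.4045, 0.2329, 0.0245], 0.59)]
wrist 65.70646984690485 282.53061108565885 207.70372243266047 [0.57579777 0.07511684 0.37282142] [[1.0, -0.001, 0.0], [-0.001, -0.956, -0.293], [0.001, 0.293, -0.956]]
tool_grip [([0.4587, 0.0831, 0.1004], 0.89)]
tool_tip []
rack [([0.4864, 0.0803, -0.0023], 0.81)]
knife_grip [([0.5211, 0.0797, 0.092], 0.72)]
crown_mark []
die_shoulder []
die_stand []
stone_cast_mid [([0.5231, 0.0784, 0.0923], 0.61)]
wax_jar_mid []
1.5
```

```bash
sed -i 's/    c\["name"\]=n/    else: c["rotation"]=R.from_euler("xyz",c["rotation"],degrees=True).as_matrix()\n    c["name"]=n/' h.py
python3 - <<'E'
import cv2
for n in["scene","side"]:
    a=cv2.imread(f"pics/{n}0.png");cv2.imwrite(f"pics/{n}0b.png",cv2.resize(a,(800,600)))
E
```

```text
(no output)
```

View pics/scene0.png

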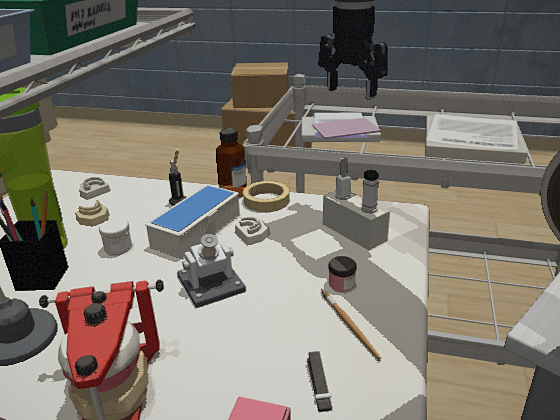

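View pics/side0.png

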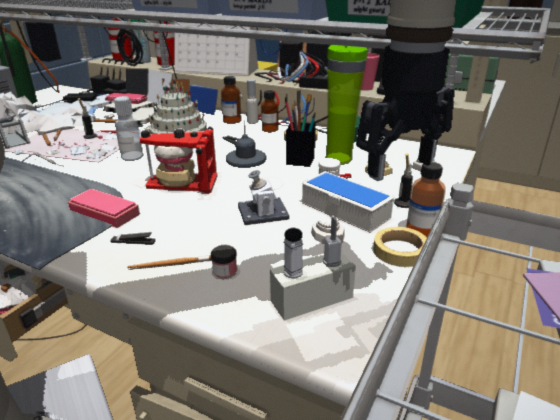

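View pics/wrist0.png

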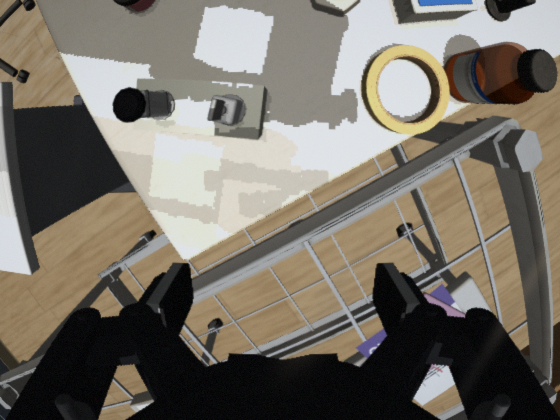

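```bash
python3 - <<'E'
from h import *
p,Rm=tcp(); print(p,Rm.round(3))
c=dict(); 
for n in ["scene","side","wrist"]:
    c=cap(n)
    a=c["pixels"]
    if n=="wrist": print(np.array(c["mount"]).round(3))
    for q in ["tool_grip","die_shoulder","rack"]:
        m=r.masks_of(q,c)
        if m:
            ys,xs=np.nonzero(m[0]["pixels"]); print(n,q,m[0]["score"],xs.min(),xs.max(),ys.min(),ys.max())
    for P in [[.456,.0844,.1],[.456,.0844,.144],[.551,.381,.1]]: print(proj(c,P).round(1))
    if n!="wrist":
        u,v=proj(c,[.56,.38,.06]).astype(int); cv2.imwrite(f"pics/{n}_stand.png",cv2.resize(a[v-50:v+50,u-60:u+60],None,fx=6,fy=6,interpolation=cv2.INTER_CUBIC))
E
```

```text
[ 5.74998806e-01 -2.23850013e-05  2.48306763e-01] [[ 0.  1.  0.]
 [-0.  0. -1.]
 [-1.  0.  0.]]
scene tool_grip 0.71 361 378 170 212
scene die_shoulder 0.77 190 226 234 277
scene rack 0.85 323 389 191 248
[370.4 192.6]
[371.8 170.9]
[211.9 238. ]
side tool_grip 0.77 284 302 228 277
side die_shoulder 0.77 249 270 170 199
side rack 0.95 271 356 253 320
[293.3 255.1]
[293.4 230.7]
[253.5 173. ]
[[-0.001 -0.293  0.956 -0.125]
 [ 1.    -0.001  0.001  0.001]
 [ 0.001  0.956  0.293 -0.075]
 [ 0.     0.     0.     1.   ]]
wrist tool_grip 0.82 112 173 87 121
wrist rack 0.72 311 359 0 16
[145.4 106.2]
[122.7 106.6]
[ 257.5 -162.5]
```

```bash
python3 - <<'E'
import cv2,numpy as np
a=cv2.imread("pics/scene_stand.png");b=cv2.imread("pics/side_stand.png")
cv2.imwrite("pics/st.png",cv2.resize(np.hstack([a,b]),(800,333)))
E
```

```text
(no output)
```

View pics/st.png

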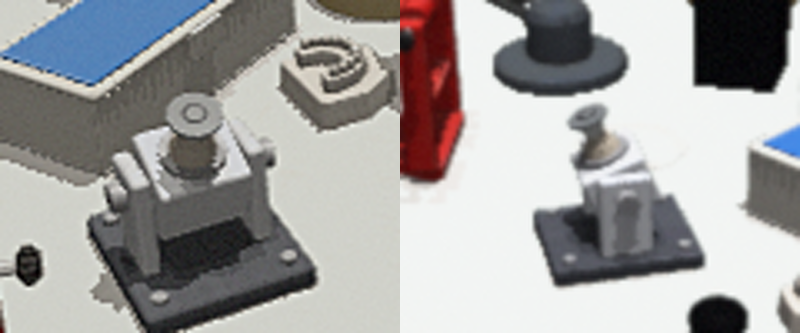

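```bash
python3 -m crank '[{"translation":[0,-2.95,-2.1],"rot":[0,0,0]},{"translation":[0,-2.95,-2.1],"rot":[0,0,0]},{"translation":[0,-2.95,-2.1],"rot":[0,0,0]},{"translation":[0,-2.95,-2.1],"rot":[0,0,0]},{"translation":[0,0,0],"rot":[-8.5,0,0]},{"translation":[0,0,0],"rot":[-8.5,0,0]},{"translation":[0,0,0],"rot":[-8.5,0,0]},{"translation":[0,0,0],"rot":[-8.5,0,0]},{"translation":[0,0,0],"rot":[-8.5,0,0]},{"translation":[0,0,0],"rot":[-8.5,0,0]},{"translation":[0,0,0],"rot":[-8.5,0,0]},{"translation":[0,0,0],"rot":[-8.5,0,0]}]'
python3 -m crank '[{"translation":[0,0,0],"rot":[-8,0,0]},{"translation":[0,0,0],"rot":[-8,0,0]},{"translation":[0,0,0],"rot":[-6,0,0]},{"translation":[0,0,0],"rot":[0,0,0]}]'
python3 - <<'E'
from h import *
c=cap("wrist"); p,Rm=tcp();print(p,Rm.round(3),r.read_state()["qpos"])
cv2.imwrite("pics/w1.png",c["pixels"])
for P in [[.456,.0844,.1],[.456,.0844,.144]]: print(proj(c,P).round(1))
for q in ["tool_grip","knife_grip","rack"]:
    print(q,[(m["xyz"],m["score"]) for m in r.mark_of(q,c)[:1]])
E
```

```text
time: 3.3
ee_pos: [0.457, 0.084, 0.2484]
eef_rot: [23.2, 90.0, 1.6]
contact_force: [-0.5, -0.7, -0.8]
grip_width: 0.0854
time: 3.7
ee_pos: [0.457, 0.084, 0.2484]
eef_rot: [-9.3, 90.0, -9.3]
contact_force: [-0.3, 0.2, 0.9]
grip_width: 0.0855
[0.45699371 0.08399305 0.24838114] [[ 0.     0.002  1.   ]
 [-0.     1.    -0.002]
 [-1.    -0.     0.   ]] [-4.53977029e+00 -7.79423388e+00  1.08506483e+02  2.16390913e-04
  7.92778030e+01 -9.44114651e+01]
[282.7 195.6]
[282.8 211.1]
tool_grip [([0.4578, 0.0835, 0.0969], 0.98)]
knife_grip [([0.521, 0.0776, 0.09], 0.91)]
rack [([0.4875, 0.0813, -0.0008], 0.83)]
```

View pics/w1.png

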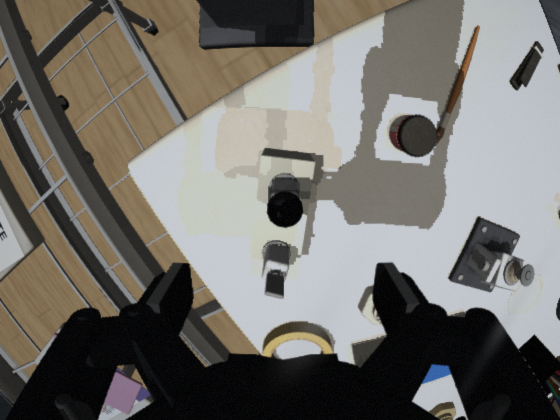

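```bash
python3 - <<'E'
import cv2
a=cv2.imread("pics/w1.png")[135:305,230:350]
cv2.imwrite("pics/w1z.png",cv2.resize(a,None,fx=3.5,fy=3.5,interpolation=cv2.INTER_CUBIC))
E
```

```text
(no output)
```

View pics/w1z.png

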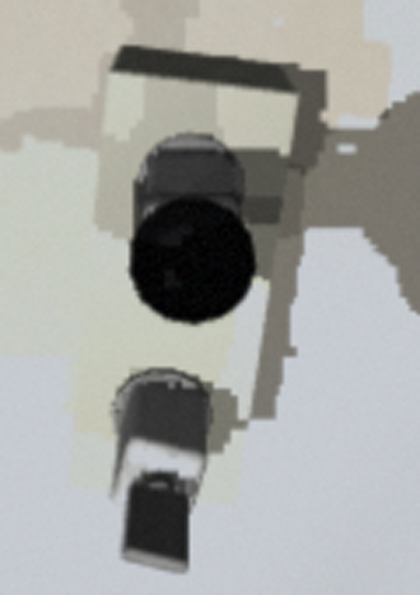

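```bash
python3 - <<'E'
import cv2,numpy as np
a=cv2.imread("pics/w1.png")[165:230,255:315].astype(float)
a=np.clip((a/255)**0.5*255,0,255).astype(np.uint8)
cv2.imwrite("pics/w1y.png",cv2.resize(a,None,fx=9,fy=9,interpolation=cv2.INTER_CUBIC))
E
```

```text
(no output)
```

View pics/w1y.png

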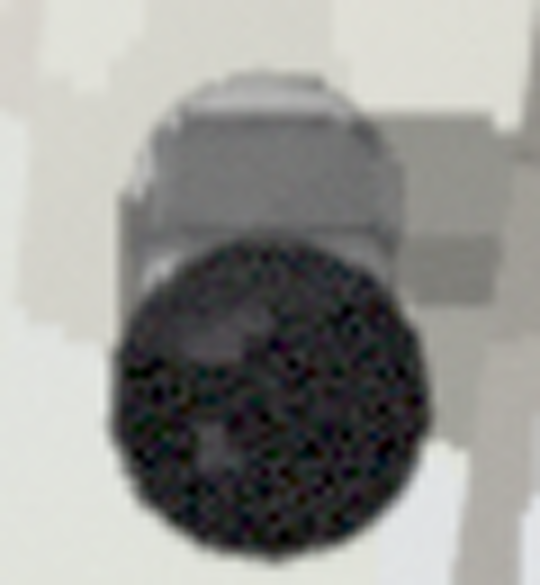

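```bash
python3 -m crank '[{"translation":[3.6,0.12,0],"rot":[0,0,0]},{"translation":[3.6,0,0],"rot":[0,0,0]},{"translation":[3.6,0,0],"rot":[0,0,0]},{"translation":[2.0,0,0],"rot":[0,0,0]},{"translation":[1.9,0,0],"rot":[0,0,0]},{"translation":[0,0,0],"rot":[0,0,0]}]'
python3 - <<'E'
from h import *
c=cap("wrist"); p,Rm=tcp();print(p)
d=c["pixels"];cv2.imwrite("pics/w2.png",d)
print(r.read_state()["contact_force"])
E
```

```text
time: 4.5
ee_pos: [0.4547, 0.0853, 0.0987]
eef_rot: [175.7, 89.7, 175.7]
contact_force: [-0.2, -0.1, -1.1]
grip_width: 0.0852
[0.45601288 0.08525795 0.10042707]
[ 1.19831708 -0.15896201 -0.20920988]
```

View pics/w2.png

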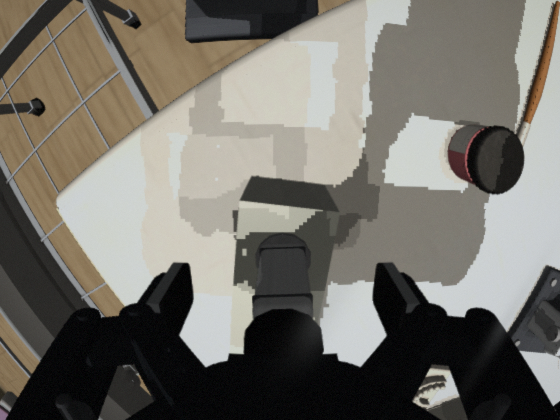

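```bash
python3 -m crank '[{"translation":[0,0,0],"rot":[0,0,0]},{"translation":[0,0,0],"rot":[0,0,0]},{"translation":[0,0,0],"rot":[0,0,0]},{"translation":[0,0,0],"rot":[0,0,0]},{"translation":[0,0,0],"rot":[0,0,0]},{"translation":[0,0,0],"rot":[0,0,0]}]' 0
python3 -m crank '[{"translation":[0,0,0],"rot":[0,0,0]},{"translation":[0,0,0],"rot":[0,0,0]},{"translation":[0,0,0],"rot":[0,0,0]}]'
```

```text
time: 5.15
ee_pos: [0.4575, 0.0852, 0.102]
eef_rot: [-1.8, 89.9, -1.8]
contact_force: [-0.7, 0.9, 5.4]
grip_width: 0.0217
time: 5.45
ee_pos: [0.4576, 0.0852, 0.102]
eef_rot: [-4.1, 89.9, -4.1]
contact_force: [-1.0, -0.2, 5.7]
grip_width: 0.0215
```

```bash
python3 -m crank '[{"translation":[-0.7,0,0],"rot":[0,0,0]},{"translation":[-1.3,0,0],"rot":[0,0,0]},{"translation":[-2,0,0],"rot":[0,0,0]},{"translation":[-2.5,0,0],"rot":[0,0,0]},{"translation":[-3,0,0],"rot":[0,0,0]},{"translation":[-3,0,0],"rot":[0,0,0]},{"translation":[0,0,0],"rot":[0,0,0]}]'
python3 - <<'E'
from h import *
fs=[]
for i in range(3):
    c=cap("wrist"); fs.append(r.read_state()["contact_force"])
p,Rm=tcp();print(p,Rm.round(3),r.read_state()["qpos"].round(1)); print(np.round(fs,2))
cv2.imwrite("pics/w3.png",c["pixels"])
print([(m["xyz"],m["score"]) for q in["tool_grip","tool_tip","crown_mark"] for m in r.mark_of(q,c)[:1]])
E
```

```text
time: 6.15
ee_pos: [0.4596, 0.085, 0.2317]
eef_rot: [-4.6, 89.5, -4.6]
contact_force: [0.9, 0.8, -0.2]
grip_width: 0.0215
[0.45640966 0.08522718 0.22583154] [[-0.001 -0.     1.   ]
 [ 0.     1.     0.   ]
 [-1.     0.    -0.001]] [ -4.4  -6.7 110.1  -0.   76.6 -94.4]
[[-1.48  0.31 -1.39]
 [ 0.52  0.29 -1.7 ]
 [-0.06 -0.14 -1.48]]
[([0.457, 0.0865, 0.2219], 0.84), ([0.555, 0.3856, 0.0979], 0.84)]
```

View pics/w3.png

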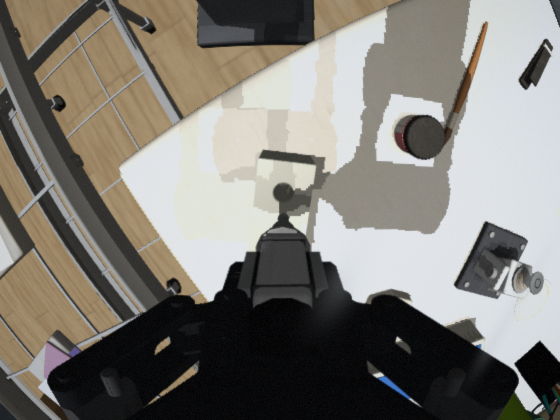

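```bash
python3 -m crank '[{"translation":[-0.5,3.3,1.5],"rot":[0,0,0]},{"translation":[-0.5,3.3,1.5],"rot":[0,0,0]},{"translation":[-0.5,3.3,1.5],"rot":[0,0,0]},{"translation":[-0.5,3.3,1.5],"rot":[0,0,0]},{"translation":[-0.5,3.3,1.5],"rot":[0,0,0]},{"translation":[0,0,0],"rot":[0,0,0]},{"translation":[0,0,0],"rot":[0,0,0]}]'
python3 - <<'E'
from h import *
import pickle
fs=[]
c=cap("wrist"); p,Rm=tcp();print(p,Rm.round(3),r.read_state()["qpos"].round(1)); print(r.read_state()["contact_force"])
pickle.dump(c,open("w4.pkl","wb"))
cv2.imwrite("pics/w4.png",c["pixels"])
print([(q,m["xyz"].round(4) if hasattr(m["xyz"],'round') else m["xyz"],m["score"]) for q in["crown_mark","die_shoulder","die_stand"] for m in r.mark_of(q,c)[:1]])
u,v=proj(c,[.553,.382,.08]).astype(int);print(u,v)
a=c["pixels"][v-70:v+80,u-80:u+80]
cv2.imwrite("pics/w4z.png",cv2.resize(a,None,fx=4,fy=4,interpolation=cv2.INTER_CUBIC))
E
```

```text
time: 7.15
ee_pos: [0.5314, 0.2504, 0.2498]
eef_rot: [-158.3, 89.8, -158.2]
contact_force: [-0.2, 0.4, -0.8]
grip_width: 0.0213
[0.5312737  0.24976664 0.24996027] [[-0.003 -0.     1.   ]
 [-0.001  1.     0.   ]
 [-1.    -0.001 -0.003]] [ 13.4  10.9  89.2  -0.   80.  -76.6]
[ 0.11671899 -0.33756184 -0.83929722]
[('crown_mark', [0.5527, 0.3884, 0.0975], 0.94), ('die_shoulder', [0.558, 0.3859, 0.0831], 0.61), ('die_stand', [0.5716, 0.3802, 0.0016], 0.87)]
413 212
```

View pics/w4z.png

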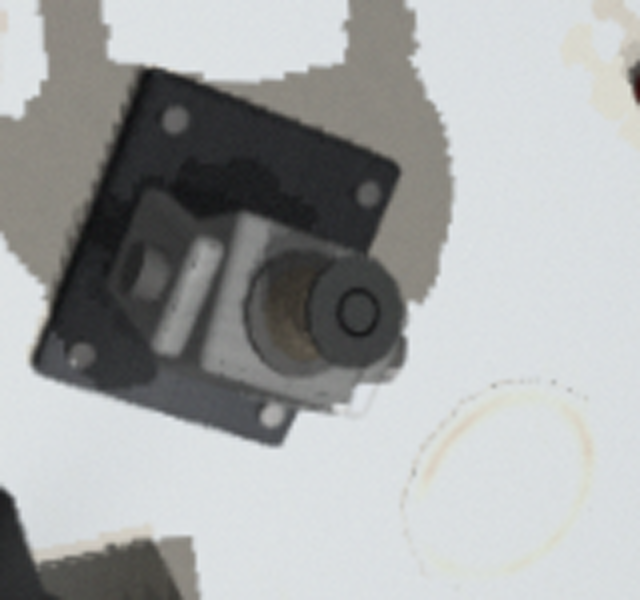

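View pics/w4.png

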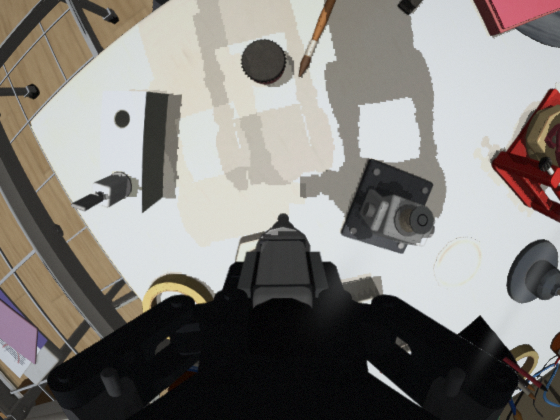

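```bash
python3 -m crank '[{"translation":[0,3.4,2.3],"rot":[0,0,0]},{"translation":[0,3.4,2.3],"rot":[0,0,0]},{"translation":[0,3.4,2.3],"rot":[0,0,0]},{"translation":[0,0,0],"rot":[0,0,0]},{"translation":[0,0,0],"rot":[0,0,0]}]'
python3 - <<'E'
from h import *
import pickle
fs=[]
c=cap("wrist"); p,Rm=tcp();print(p,r.read_state()["qpos"].round(1)); print(r.read_state()["contact_force"])
pickle.dump(c,open("w5.pkl","wb"))
print([(q,m["xyz"].round(4) if hasattr(m["xyz"],'round') else m["xyz"],m["score"]) for q in["crown_mark","die_shoulder","die_stand"] for m in r.mark_of(q,c)[:1]])
for n in ["scene","side"]:
    d=cap(n); pickle.dump(d,open(n+"5.pkl","wb")); print([(m["xyz"],m["score"]) for m in r.mark_of("crown_mark",d)[:1]])
u,v=proj(c,[.553,.382,.08]).astype(int);print(u,v)
u0,v0=u-80,max(v-70,0);print(u0,v0)
a=c["pixels"][v0:v0+150,u0:u0+160]
cv2.imwrite("pics/w5.png",c["pixels"])
cv2.imwrite("pics/w5z.png",cv2.resize(a,None,fx=4,fy=4,interpolation=cv2.INTER_CUBIC))
E
```

```text
time: 7.85
ee_pos: [0.6009, 0.3517, 0.2502]
eef_rot: [-149.8, 89.9, -149.8]
contact_force: [0.9, 0.7, -0.3]
grip_width: 0.0216
[0.60079214 0.35126955 0.25100616] [ 20.4  26.9  69.1  -0.   84.  -69.6]
[ 0.01238266 -0.85917557 -0.26822099]
[('crown_mark', [0.5543, 0.3862, 0.0985], 0.75), ('die_shoulder', [0.5569, 0.3864, 0.0839], 0.58), ('die_stand', [0.5716, 0.3787, -0.0008], 0.63)]
[([0.5526, 0.3816, 0.0997], 0.76)]
[([0.5508, 0.383, 0.0987], 0.4)]
315 139
235 69
```

View pics/w5z.png

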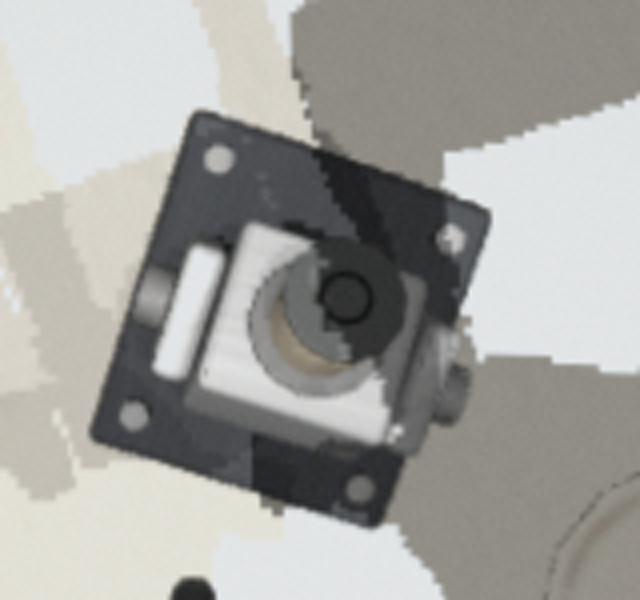

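View pics/w5.png

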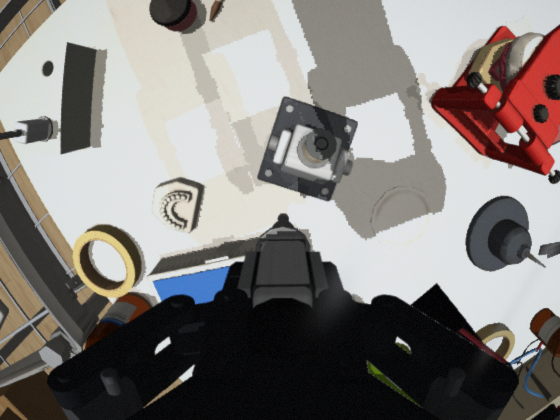

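```bash
cat > m.py <<'E'
from h import *
import pickle
L=lambda n:pickle.load(open(n+".pkl","rb"))
c4,c5,cs,cd=L("w4"),L("w5"),L("scene5"),L("side5")
z=lambda u0,v0,x,y:(u0+(x+.5)/4-.5,v0+(y+.5)/4-.5)
Z4=lambda x,y:z(333,142,x,y); Z5=lambda x,y:z(235,69,x,y)
def pl(c,uv,h):
    o,d=ray(c,*uv); return o+d*(h-o[2])/d[2]
if __name__=="__main__":
    for c,Z,C in[(c4,Z4,[(150,68),(400,165),(280,445),(35,362)]),(c5,Z5,[(195,110),(490,210),(375,527),(92,438)])]:
        P=np.array([pl(c,Z(*q),.012) for q in C]); print(P.round(4).tolist(), P.mean(0).round(4))
        e=[np.linalg.norm(P[i]-P[(i+1)%4]) for i in range(4)];print(np.round(e,4))
        print([np.degrees(np.arctan2(*(P[(i+1)%4]-P[i])[[1,0]])).round(1) for i in range(4)])
    M=tri([ray(c4,*Z4(358,312)),ray(c5,*Z5(346,297))]);print("mark",M, proj(c4,M)-Z4(358,312),proj(c5,M)-Z5(346,297))
    hl=tri([ray(c4,*Z4(145,270)),ray(c5,*Z5(155,295))]);print("pinL",hl,proj(c4,hl)-Z4(145,270))
    hr=tri([ray(c4,*Z4(395,355)),ray(c5,*Z5(457,397))]);print("pinR",hr,proj(c4,hr)-Z4(395,355))
    for n,c in(("s5",cs),("d5",cd)):
        u,v=proj(c,M);print(u,v); a=c["pixels"][int(v)-25:int(v)+35,int(u)-30:int(u)+30]; print(int(u)-30,int(v)-25)
        cv2.imwrite(f"pics/{n}.png",cv2.resize(a,None,fx=8,fy=8,interpolation=cv2.INTER_CUBIC))
E
python3 m.py
```

```text
[[0.5092, 0.3512, 0.012], [0.5363, 0.4348, 0.012], [0.629, 0.4052, 0.012], [0.5991, 0.3217, 0.012]] [0.5684 0.3782 0.012 ]
[0.0879 0.0973 0.0887 0.0946]
[np.float64(72.1), np.float64(-17.7), np.float64(-109.7), np.float64(161.8)]
[[0.5103, 0.3528, 0.012], [0.5366, 0.4356, 0.012], [0.6292, 0.4053, 0.012], [0.6028, 0.3234, 0.012]] [0.5697 0.3793 0.012 ]
[0.0868 0.0975 0.086  0.0971]
[np.float64(72.4), np.float64(-18.1), np.float64(-107.9), np.float64(162.4)]
mark [0.55402048 0.38484914 0.09745773] [ 0.04496182 -0.05923212] [-0.04843952  0.06817693]
pinL [0.55822606 0.34279559 0.05025461] [-0.05845504  0.0827922 ]
pinR [0.58256278 0.41925562 0.05448405] [-0.2808328   0.37841321]
209.02030845918827 239.61004832130655
179 214
253.92667497701768 173.09216651208834
223 148
```

```bash
python3 - <<'E'
from m import *
xs=np.array([np.cos(np.radians(-17.9)),np.sin(np.radians(-17.9)),0]);ys=np.array([-xs[1],xs[0],0])
def T(a,b):
    P=tri([ray(c4,*Z4(*a)),ray(c5,*Z5(*b))]); return P,(proj(c4,P)-Z4(*a)).round(2)
A,ea=T((240,212),(248,222)); B,eb=T((203,372),(200,383))
print(A,ea,B,eb,np.linalg.norm(A-B)); d=B-A; print(np.degrees(np.arctan2(d[2],d@xs)), d@ys)
# overlay predicted discs
M=np.array([0.55402,.38485,.09746])
ims=[]
for c,Z in((c4,(333,142)),(c5,(235,69))):
    im=cv2.resize(c["pixels"][Z[1]:Z[1]+150,Z[0]:Z[0]+160],None,fx=4,fy=4,interpolation=cv2.INTER_CUBIC)
    for th,col in((14,(255,0,0)),(20,(0,255,0)),(26,(0,0,255))):
        t=np.radians(th); n=np.cos(t)*np.array([0,0,1])-np.sin(t)*xs; e=np.cross(ys,n)
        for rad in(.006,.014):
            pts=[(proj(c,M+rad*(np.cos(a)*e+np.sin(a)*ys))-Z)*4+1.5 for a in np.linspace(0,2*np.pi,60)]
            cv2.polylines(im,[np.int32(np.array(pts)*8)],True,col,1,cv2.LINE_AA,3)
    ims.append(cv2.resize(im[200:420,220:440],None,fx=1.8,fy=1.8))
cv2.imwrite("pics/ov.png",np.hstack(ims))
ims=[]
for c in(cs,cd):
    u,v=proj(c,M).astype(int); im=cv2.resize(c["pixels"][v-20:v+30,u-25:u+25],None,fx=8,fy=8,interpolation=cv2.INTER_CUBIC)
    for th,col in((14,(255,0,0)),(20,(0,255,0)),(26,(0,0,255))):
        t=np.radians(th); n=np.cos(t)*np.array([0,0,1])-np.sin(t)*xs; e=np.cross(ys,n)
        for rad in(.006,.014):
            pts=[(proj(c,M+rad*(np.cos(a)*e+np.sin(a)*ys))-(u-25,v-20))*8+3.5 for a in np.linspace(0,2*np.pi,60)]
            cv2.polylines(im,[np.int32(np.array(pts)*8)],True,col,1,cv2.LINE_AA,3)
        q=[np.int32((proj(c,M-l*n)-(u-25,v-20))*8+3.5) for l in(0,.05)]
        cv2.line(im,q[0].tolist(),q[1].tolist(),col,1)
    ims.append(im)
cv2.imwrite("pics/ov2.png",np.hstack(ims))
E
```

```text
[0.53967617 0.36543397 0.05861152] [ 0.02 -0.02] [0.57671411 0.3535202  0.07669116] [ 0.28 -0.39] 0.04290245057557988
24.92383830454556 4.677995582056609e-05
```

View pics/ov.png

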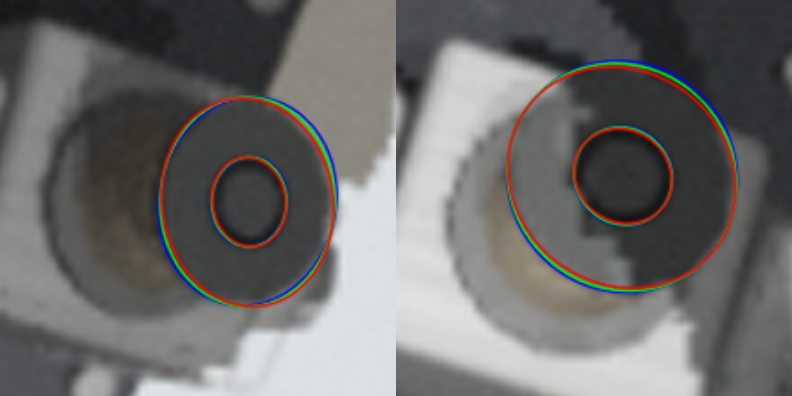

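View pics/ov2.png

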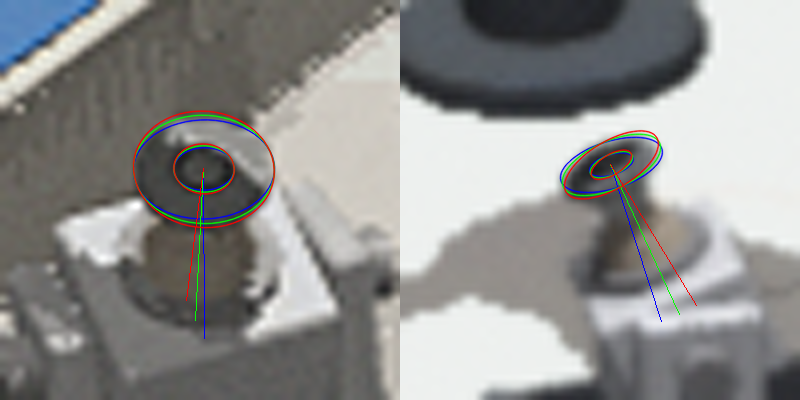

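```bash
python3 - <<'E'
from m import *
from scipy.optimize import least_squares
xs=np.array([np.cos(np.radians(-17.9)),np.sin(np.radians(-17.9)),0]);ys=np.array([-xs[1],xs[0],0])
M=np.array([0.55402,.38485,.09746])
def edge(c,Z,cen,angs,r0,r1):pass
P4=[(47,205),(55,150),(75,115),(100,290),(145,317),(65,255)]
P5=[(51,225),(62,270),(100,325),(170,352),(235,345),(62,160),(75,300)]
def px(c,q):
    zx,zy=q[0]/1.8+220,q[1]/1.8+200
    return Z4(zx,zy) if c is c4 else Z5(zx,zy)
def res(p,out=False):
    th,L,rho,ph=p; 
    n=np.cos(th)*np.array([0,0,1])-np.sin(th)*xs; n=n*np.cos(ph)+ys*np.sin(ph)
    S=M-L*n; o=[]
    for c,P in((c4,P4),(c5,P5)):
        for q in P:
            O,d=ray(c,*px(c,q)); X=O+d*((S-O)@n)/(d@n); o.append((np.linalg.norm(X-S)-rho)*1000)
    o.append(ph/0.03)
    return np.array(o)
s=least_squares(res,[.35,.02,.016,0]);print(s.x,np.degrees(s.x[0]),s.fun.round(2))
J=np.linalg.inv(s.jac.T@s.jac);print(np.sqrt(np.diag(J))*.4)
E
```

```text
[ 0.30829111  0.02749181  0.01778895 -0.00995457] 17.66377933127986 [ 0.24  0.21  0.02 -1.37 -0.06 -0.57 -0.16  0.02  0.65  0.31  0.31 -0.24
  0.64 -0.33]
[0.01299739 0.00086504 0.00034362 0.00900313]
```

```bash
python3 - <<'E'
from m import *
c=c5
Mt=np.array(c["mount"])
def pt(P): # tool coords
    p=np.array([.60079,.35127,.25101]); 
    return None
q=Mt[:3,:3].T@(np.array([.088,0,0])-Mt[:3,3]); t=np.arctan2(np.hypot(*q[:2]),q[2]);k=t/np.hypot(*q[:2])
print(c["cx"]+f(c)*q[0]*k,c["cy"]+f(c)*q[1]*k,f(c))
a=c["pixels"][195:310,225:340].astype(float);a=((a/255)**.5*255).astype(np.uint8)
cv2.imwrite("pics/tip.png",cv2.resize(a,None,fx=5,fy=5,interpolation=cv2.INTER_CUBIC))
# hover target
xs=np.array([np.cos(np.radians(-17.9)),np.sin(np.radians(-17.9)),0])
M=np.array([0.55402,.38485,.09746]); th=np.radians(20.5); n=np.cos(th)*np.array([0,0,1])-np.sin(th)*xs
print(n, M+.122*n)
E
```

```text
282.2206327848091 219.66871482442218 325.19226210127806
[-0.33325538  0.10763856  0.93667219] [0.51336284 0.3979819  0.21173401]
```

View pics/tip.png

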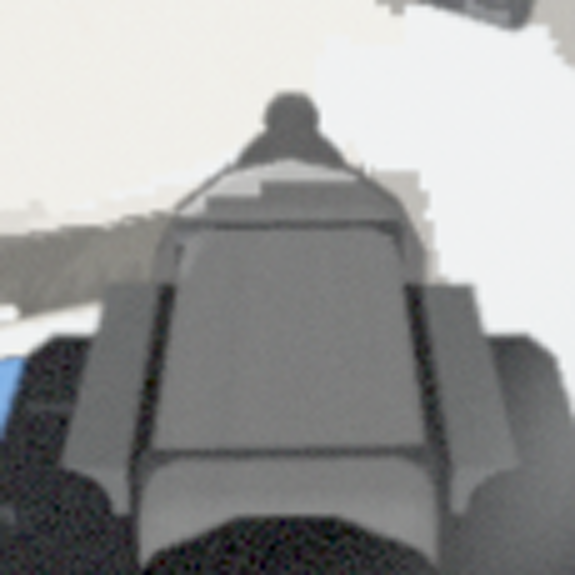

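```bash
python3 -m crank '[{"translation":[0,1.27,-2.5],"rot":[0,0,0]},{"translation":[0,1.27,-2.5],"rot":[0,0,0]},{"translation":[0,1.27,-2.5],"rot":[0,0,0]},{"translation":[0,1.27,-2.5],"rot":[0,0,0]},{"translation":[0,0,0],"rot":[0,-6.5,-2.1]},{"translation":[0,0,0],"rot":[0,-6.5,-2.1]},{"translation":[0,0,0],"rot":[0,-6.5,-2.1]},{"translation":[2.1,0,0],"rot":[0,0,0]},{"translation":[2.1,0,0],"rot":[0,0,0]},{"translation":[0,0,0],"rot":[0,0,0]},{"translation":[0,0,0],"rot":[0,0,0]}]'
python3 - <<'E'
from m import *
fs=[]
p,Rm=tcp()
for n in("side","scene","wrist"):
    c=cap(n); pickle.dump(c,open(n+"6.pkl","wb")); fs.append(r.read_state()["contact_force"])
    cv2.imwrite(f"pics/{n}6.png",c["pixels"])
    M=np.array([0.55402,.38485,.09746])
    u,v=proj(c,M+[-.02,0,.05]).astype(int);
    im=c["pixels"][max(v-70,0):v+70,u-70:u+70]; cv2.imwrite(f"pics/{n}6z.png",cv2.resize(im,None,fx=4,fy=4,interpolation=cv2.INTER_CUBIC))
p2,Rm=tcp();print(p,p2,Rm.round(4),np.mean(fs,0),r.read_state()["qpos"].round(1))
cv2.imwrite("pics/ss6.png",np.hstack([cv2.resize(cv2.imread(f"pics/{n}6z.png"),(400,400)) for n in("side","scene")]))
E
```

```text
time: 9.35
ee_pos: [0.5149, 0.3982, 0.2122]
eef_rot: [-18.0, 69.5, -18.0]
contact_force: [-0.3, -0.1, -1.5]
grip_width: 0.0211
[0.5148511  0.39821594 0.21217432] [0.51555801 0.39887715 0.21376015] [[ 0.3351  0.0189  0.942 ]
 [-0.1063  0.9942  0.0179]
 [-0.9362 -0.1061  0.3352]] [ 0.24847645  0.02200234 -0.55550526] [ 34.2  15.2  90.5 -18.2  62.4 -49. ]
```

View pics/ss6.png

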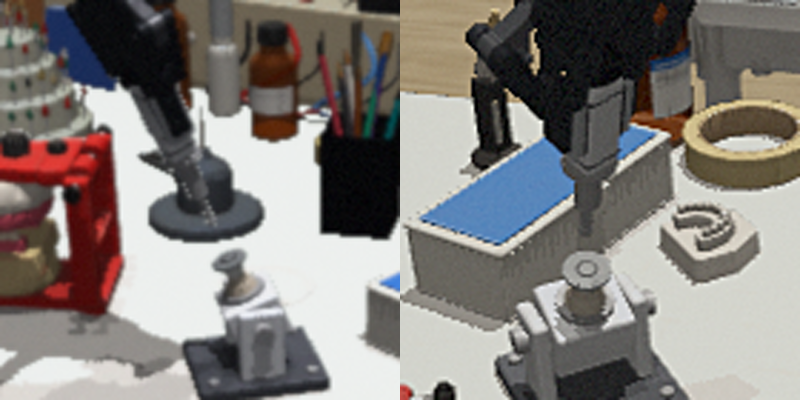

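View pics/wrist6z.png

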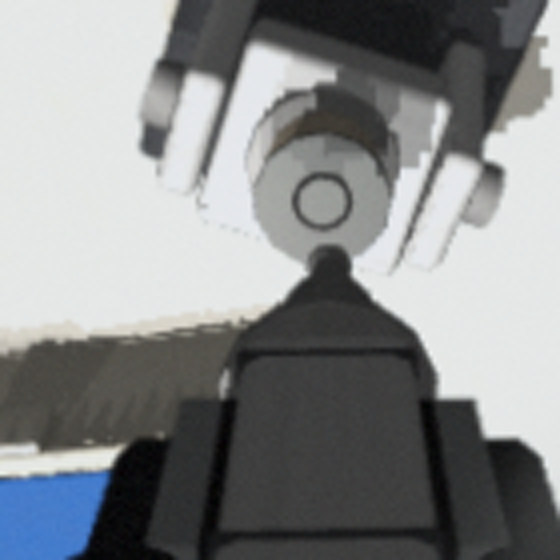

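```bash
python3 - <<'E'
from m import *
c=L("wrist6")
xs=np.array([np.cos(np.radians(-17.9)),np.sin(np.radians(-17.9)),0]);ys=np.array([-xs[1],xs[0],0])
M=np.array([0.55402,.38485,.09746])
u,v=proj(c,M).astype(int); u0,v0=u-35,v-35; print(u0,v0,proj(c,M))
a=cv2.resize(c["pixels"][v0:v0+60,u0:u0+70],None,fx=10,fy=10,interpolation=cv2.INTER_CUBIC)
cv2.imwrite("pics/w6n.png",a)
for th,col in((17,(255,0,0)),(21,(0,255,0)),(25,(0,0,255))):
    t=np.radians(th); n=np.cos(t)*np.array([0,0,1])-np.sin(t)*xs; e=np.cross(ys,n)
    for rad,l in((.006,0),(.014,0),(.0178,.0275)):
        pts=[(proj(c,M-l*n+rad*(np.cos(q)*e+np.sin(q)*ys))-(u0,v0))*10+4.5 for q in np.linspace(0,2*np.pi,60)]
        cv2.polylines(a,[np.int32(np.array(pts)*8)],True,col,1,cv2.LINE_AA,3)
cv2.imwrite("pics/w6o.png",a)
E
```

```text
246 167 [281.14529518 202.12646575]
```

View pics/w6n.png

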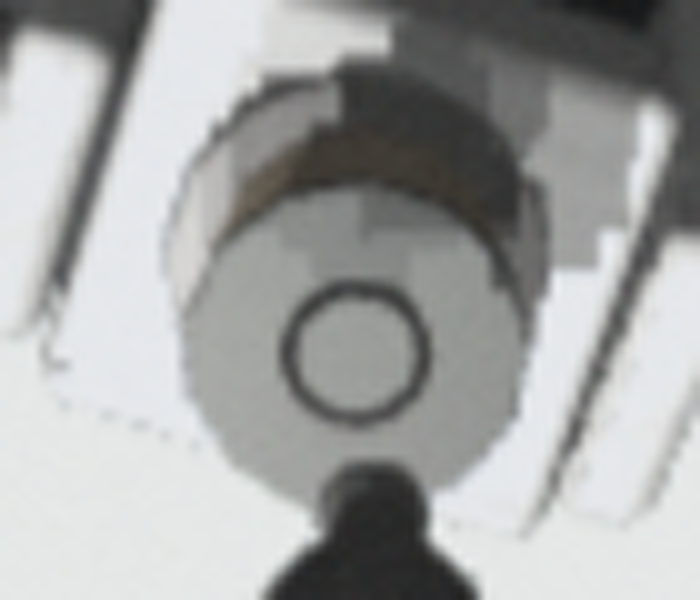

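View pics/w6o.png

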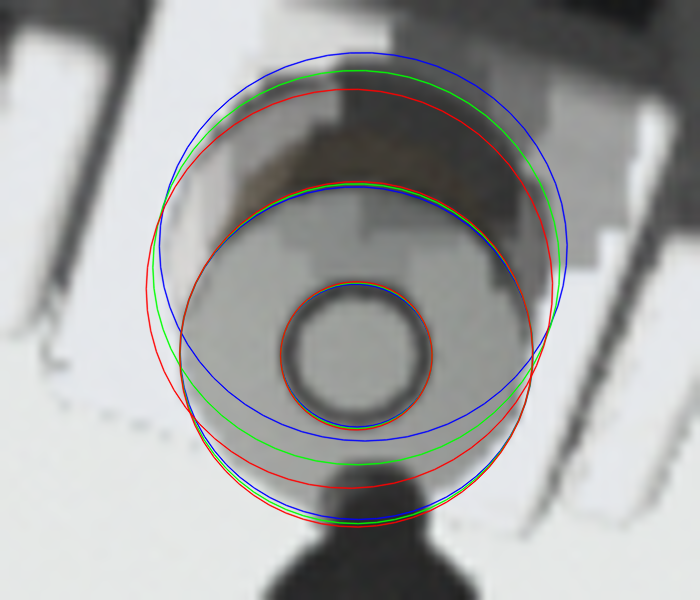

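```bash
python3 - <<'E'
from m import *
from scipy.optimize import least_squares
c6=L("wrist6")
xs=np.array([np.cos(np.radians(-17.9)),np.sin(np.radians(-17.9)),0]);ys=np.array([-xs[1],xs[0],0])
M=np.array([0.55402,.38485,.09746])
P4=[(47,205),(55,150),(75,115),(145,317),(65,255)]
P5=[(51,225),(62,270),(100,325),(170,352),(235,345),(62,160),(75,300)]
P6=[(165,250),(180,190),(215,130),(265,85),(345,68),(490,110),(530,160),(547,215),(545,270)]
D6=[(180,340),(195,280),(240,225),(300,192),(360,182),(430,192),(490,240),(520,290),(532,340),(190,390),(225,450),(270,490),(520,400),(490,450),(450,485)]
A=[]
for q in P4:A.append((c4,Z4(q[0]/1.8+220,q[1]/1.8+200)))
for q in P5:A.append((c5,Z5(q[0]/1.8+220,q[1]/1.8+200)))
for q in P6:A.append((c6,(246+(q[0]+.5)/10-.5,167+(q[1]+.5)/10-.5)))
def res(p):
    th,L_,rho,ph,dx,dy=p
    n=np.cos(th)*np.array([0,0,1])-np.sin(th)*xs; n=n*np.cos(ph)+ys*np.sin(ph)
    o=[]
    S=M-L_*n
    for c,q in A:
        O,d=ray(c,*q); X=O+d*((S-O)@n)/(d@n); o.append((np.linalg.norm(X-S)-rho)*1000)
    return np.array(o+[dx,dy])
s=least_squares(res,[.35,.02,.016,0,0,0]);print(s.x.round(4),np.degrees(s.x[[0,3]]),s.fun.round(2))
J=np.linalg.inv(s.jac.T@s.jac);print(np.sqrt(np.diag(J))*.35)
# pins
for a,b,d in(((145,270),(155,295),None),):pass
# tool axis actually vs assumed
E
```

```text
[ 3.349e-01  2.890e-02  1.710e-02 -3.000e-04  0.000e+00  0.000e+00] [ 1.91893875e+01 -1.80886094e-02] [-0.09  0.14  0.28  0.   -1.   -0.15 -0.18  0.34  0.16  0.55  0.25  0.37
 -0.03 -0.32 -0.15  0.35 -0.11  0.35  0.18 -0.22 -0.72  0.    0.  ]
[4.54868866e-03 5.38619873e-04 1.09775893e-04 4.49853297e-03
 3.50000000e-01 3.50000000e-01]
```

```bash
python3 - <<'E'
from m import *
p=np.array([0.5150,.3983,.2124]); X=np.array([.3351,-.1063,-.9362]);X/=np.linalg.norm(X)
ims=[]
for n in("side","scene"):
    c=L(n+"6"); u,v=proj(c,p+.05*X).astype(int); k=8;u0,v0=u-25,v-35
    im=cv2.resize(c["pixels"][v0:v0+70,u0:u0+50],None,fx=k,fy=k,interpolation=cv2.INTER_CUBIC).astype(float)
    im=((im/255)**.6*255).astype(np.uint8)
    P=lambda s:tuple(np.int32((proj(c,p+s*X)-(u0,v0))*k+3.5).tolist())
    cv2.line(im,P(-.03),P(.14),(0,255,0),1)
    for s in(.092,.062,.036):cv2.circle(im,P(s),3,(0,0,255),1)
    ims.append(im)
cv2.imwrite("pics/ax.png",np.hstack(ims))
E
```

```text
(no output)
```

View pics/ax.png

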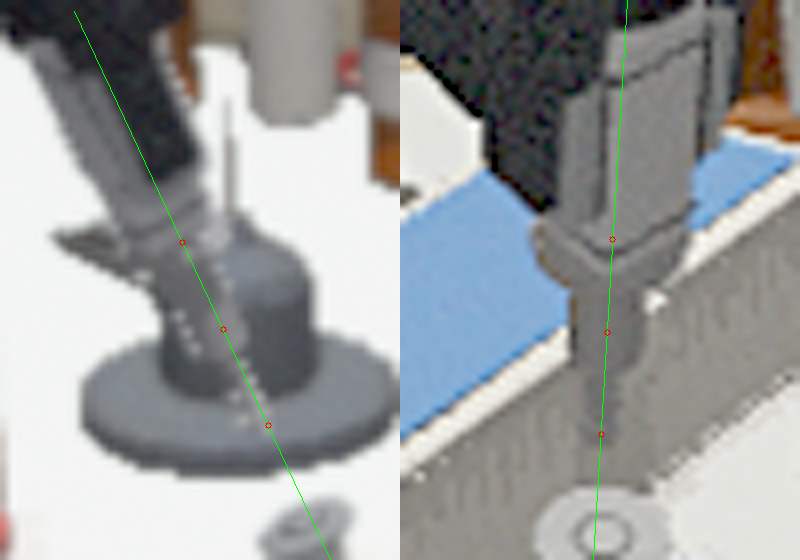

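```bash
python3 - <<'E'
from m import *
p,Rm=tcp();p=np.array([0.5150,.3983,.2124])
Rn=Rm@R.from_rotvec(np.radians([0,.8,.25])).as_matrix()
M=np.array([0.55402,.38485,.09746]); xs=np.array([np.cos(np.radians(-17.9)),np.sin(np.radians(-17.9)),0])
print(np.degrees(np.arcsin(Rn[:,0]@xs)),Rn[:,0]@np.array([-xs[1],xs[0],0]))
for h in(.01,.005): print(Rm.T@(M-Rn@np.array([.092+h,.0005,-.0013])-p)*100)
E
```

```text
19.743903735314362 0.001740834952214462
[ 2.01395744 -0.13848384  0.07167228]
[ 2.51390394 -0.13630226  0.06469121]
```

```bash
python3 -m crank '[{"translation":[0.7,-0.14,0.07],"rot":[0,0.8,0.25]},{"translation":[0.7,0,0],"rot":[0,0,0]},{"translation":[0.6,0,0],"rot":[0,0,0]},{"translation":[0,0,0],"rot":[0,0,0]},{"translation":[0,0,0],"rot":[0,0,0]}]'
python3 - <<'E'
from m import *
fs=[];ps=[]
for i in range(4):
    c=cap("wrist"); s=r.read_state(); fs.append(s["contact_force"]);ps.append(s["ee_pos"])
pickle.dump(c,open("wrist7.pkl","wb"))
p,Rm=tcp(); p=np.mean(ps,0);print(p,Rm.round(4).tolist(),np.mean(fs,0),np.mean(fs,0)@(-Rm[:,0]),np.std(fs,0))
M=np.array([0.55402,.38485,.09746])
print(Rm.T@(M-p))
u,v=proj(c,M).astype(int); u0,v0=u-35,v-35; print(u0,v0,proj(c,M),proj(c,p+Rm@[.088,.0005,-.0013]))
cv2.imwrite("pics/w7n.png",cv2.resize(c["pixels"][v0:v0+60,u0:u0+70],None,fx=10,fy=10,interpolation=cv2.INTER_CUBIC))
E
```

```text
time: 10.0
ee_pos: [0.522, 0.3948, 0.1931]
eef_rot: [-18.0, 70.4, -18.0]
contact_force: [-0.3, -0.7, 0.6]
grip_width: 0.0214
[0.52214964 0.39510507 0.19373481] [[0.3205, 0.017, 0.9471], [-0.1032, 0.9945, 0.0171], [-0.9416, -0.1032, 0.3205]] [ 0.09627545 -0.07139042 -1.02375286] -1.0021954823708459 [0.22150927 0.357076   0.36940766]
[ 0.10192609  0.00027845 -0.00084853]
247 177 [282.43549137 212.75653822] [282.75911936 218.36903901]
```

View pics/w7n.png

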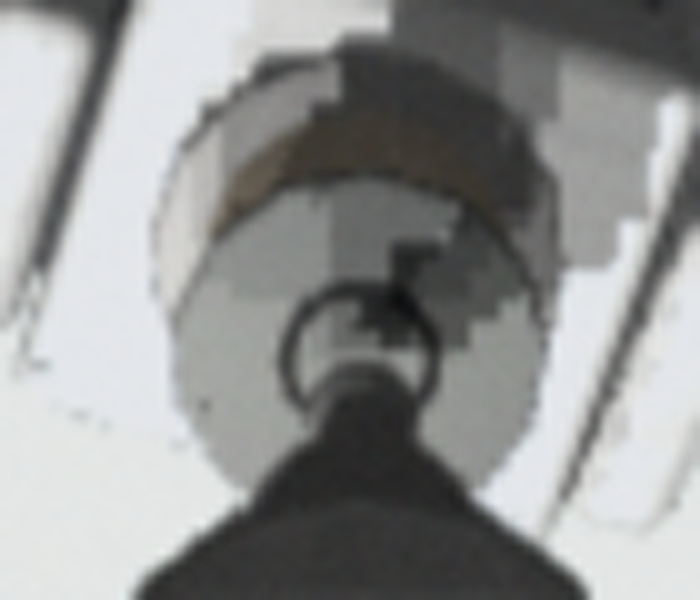

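```bash
cat > fm.py <<'E'
from m import *
fs=[];ps=[]
for i in range(6):
    c=cap("wrist" if i<5 else "side"); s=r.read_state(); fs.append(s["contact_force"]);ps.append(s["ee_pos"])
    if i==4: w=c
p,Rm=tcp(); p=np.mean(ps,0); M=np.array([0.55402,.38485,.09746])
F=np.mean(fs,0); print("t",s["time"],"F tool axes",(Rm.T@F).round(2),"M in tool(mm)",(Rm.T@(M-p)*1000).round(2),"eef",s["eef_rot"].round(2))
import sys
k=sys.argv[1]; pickle.dump((w,c),open(f"f{k}.pkl","wb"))
u0,v0=247,170
a=cv2.resize(w["pixels"][v0:v0+70,u0:u0+70],None,fx=6,fy=6,interpolation=cv2.INTER_CUBIC)
u,v=proj(c,M).astype(int)
b=cv2.resize(c["pixels"][v-40:v+30,u-30:u+30],(360,420),interpolation=cv2.INTER_CUBIC)
cv2.imwrite(f"pics/f{k}.png",np.hstack([a,b]))
E
python3 -m crank '[{"translation":[0.4,-0.03,0.08],"rot":[0,0,0]},{"translation":[0.3,0,0],"rot":[0,0,0]},{"translation":[0.2,0,0],"rot":[0,0,0]},{"translation":[0,0,0],"rot":[0,0,0]}]'; python3 fm.py 1
```

```text
time: 10.6
ee_pos: [0.5257, 0.3936, 0.185]
eef_rot: [-18.0, 70.4, -18.0]
contact_force: [-0.6, 0.5, -0.7]
grip_width: 0.0214
t 10.9 F tool axes [ 0.64 -0.14  0.11] M in tool(mm) [92.71  0.71 -1.46] eef [-17.92  70.34 -17.92]
```

View pics/f1.png

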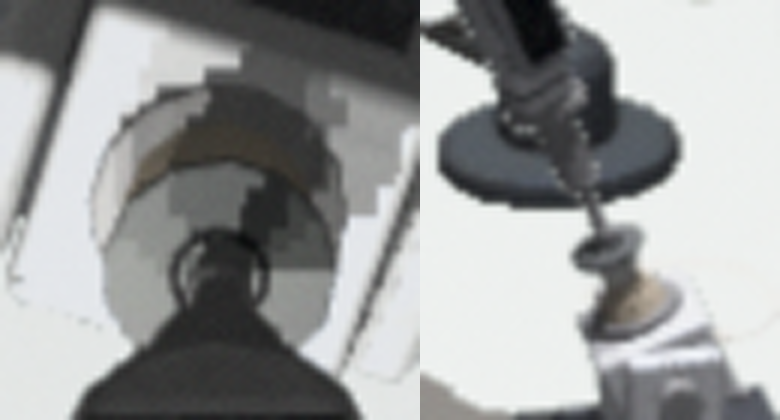

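```bash
python3 - <<'E'
from m import *
w,_=pickle.load(open("f1.pkl","rb"))
a=w["pixels"][195:235,262:312].astype(float); a=np.clip((a/200)**.5*255,0,255).astype(np.uint8)
a=cv2.resize(a,None,fx=14,fy=14,interpolation=cv2.INTER_CUBIC)
P=np.array(w["mount"]);Rt=np.array(w["rotation"])@P[:3,:3].T; pt=np.array(w["position"])-Rt@P[:3,3]
for off,col in(((0,0),(0,0,255)),((.0007,-.002),(0,255,0))):
    q=proj(w,pt+Rt@[.088,*off]); e=proj(w,pt+Rt@[.088,off[0]+.004,off[1]]); print(q)
    cc=((q-(262,195))*14+6.5).astype(int); cv2.circle(a,tuple(cc.tolist()),int(14*np.hypot(*(e-q))),col,1)
cv2.imwrite("pics/f1b.png",a)
E
```

```text
[282.14307259 220.31161386]
[283.15407902 217.57610034]
```

View pics/f1b.png

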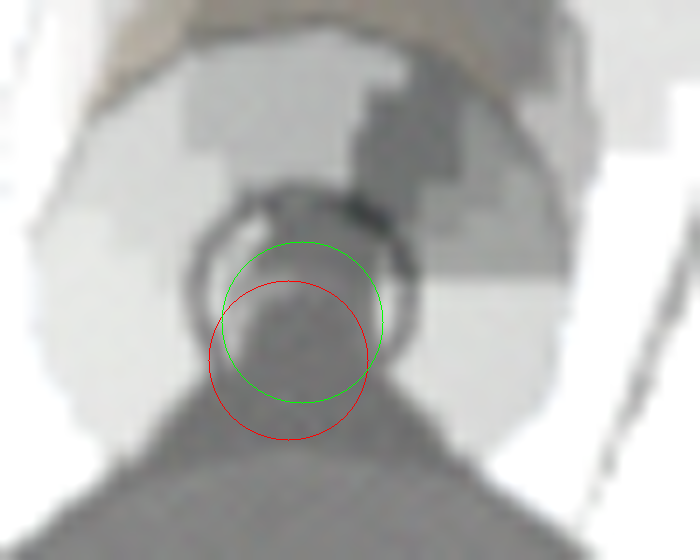

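```bash
python3 -m crank '[{"translation":[0.1,0,0],"rot":[0,0,0]},{"translation":[0.1,0,0],"rot":[0,0,0]},{"translation":[0.1,0,0],"rot":[0,0,0]},{"translation":[0.1,0,0],"rot":[0,0,0]},{"translation":[0,0,0],"rot":[0,0,0]}]'; python3 fm.py 2
```

```text
time: 11.4
ee_pos: [0.5271, 0.3934, 0.1817]
eef_rot: [-17.9, 70.3, -17.9]
contact_force: [-0.1, 0.8, 1.9]
grip_width: 0.0212
t 11.7 F tool axes [-2.17  0.08 -0.65] M in tool(mm) [88.92  0.62 -1.68] eef [-17.87  70.33 -17.88]
```

View pics/f2.png

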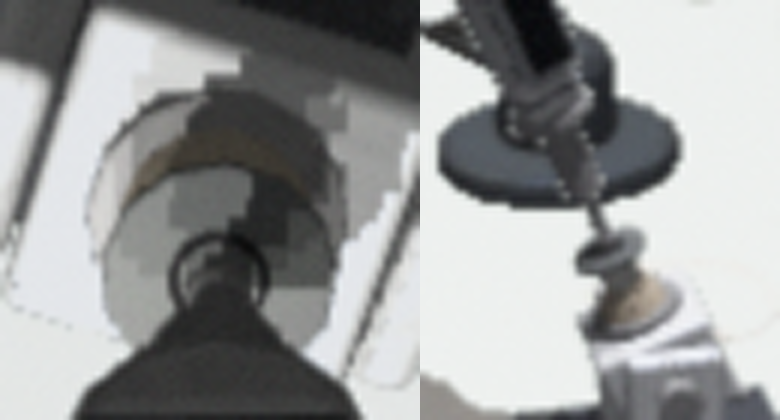

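```bash
python3 -m crank '[{"translation":[0.1,0,0],"rot":[0,0,0]},{"translation":[0.1,0,0],"rot":[0,0,0]},{"translation":[0.1,0,0],"rot":[0,0,0]},{"translation":[0,0,0],"rot":[0,0,0]}]'; python3 fm.py 3;python3 -m crank '[{"translation":[0.1,0,0],"rot":[0,0,0]},{"translation":[0.1,0,0],"rot":[0,0,0]},{"translation":[0,0,0],"rot":[0,0,0]}]'; python3 fm.py 4
```

```text
time: 12.1
ee_pos: [0.5281, 0.3931, 0.1789]
eef_rot: [-17.9, 70.3, -17.9]
contact_force: [-1.3, -0.3, 4.0]
grip_width: 0.0214
t 12.4 F tool axes [-3.26 -0.07 -0.35] M in tool(mm) [85.9   0.63 -1.65] eef [-17.88  70.33 -17.88]
time: 12.7
ee_pos: [0.5287, 0.3929, 0.1769]
eef_rot: [-17.9, 70.3, -17.9]
contact_force: [-1.1, 1.2, 4.2]
grip_width: 0.021
t 13.0 F tool axes [-4.39  0.21  0.16] M in tool(mm) [83.86  0.64 -1.6 ] eef [-17.89  70.34 -17.89]
```

View pics/f4.png

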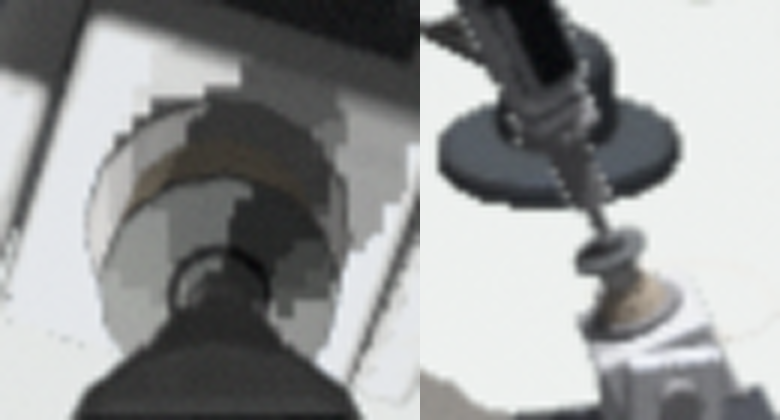

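```bash
python3 - <<'E'
from m import *
M=np.array([0.55402,.38485,.09746]);n=np.array([-.3215,.1038,.9412])
for k in"1234":
    w,c=pickle.load(open(f"f{k}.pkl","rb"))
    for cc,nm in((w,"w"),(c,"s")): print(k,nm,[proj(cc,M-l*n).round(2).tolist() for l in(0,.003,.006)])
    print([(np.round((m:=0) or 0))] if 0 else "")
sd=[pickle.load(open(f"f{k}.pkl","rb"))[1]["pixels"] for k in"14"]
u,v=proj(c,M).astype(int)
cv2.imwrite("pics/sd.png",np.hstack([cv2.resize(x[v-20:v+25,u-20:u+20],None,fx=9,fy=9,interpolation=cv2.INTER_CUBIC) for x in sd]))
ws=[pickle.load(open(f"f{k}.pkl","rb"))[0]["pixels"] for k in"14"]
cv2.imwrite("pics/ws.png",np.hstack([cv2.resize(x[175:230,255:310],None,fx=7,fy=7,interpolation=cv2.INTER_CUBIC) for x in ws]))
E
```

```text
1 w [[283.14, 216.08], [283.13, 214.74], [283.12, 213.44]]
1 s [[253.93, 173.09], [254.45, 174.25], [254.96, 175.41]]

2 w [[283.06, 217.61], [283.05, 216.24], [283.04, 214.89]]
2 s [[253.93, 173.09], [254.45, 174.25], [254.96, 175.41]]

3 w [[283.04, 219.03], [283.03, 217.62], [283.02, 216.24]]
3 s [[253.93, 173.09], [254.45, 174.25], [254.96, 175.41]]

4 w [[283.08, 220.06], [283.07, 218.62], [283.06, 217.22]]
4 s [[253.93, 173.09], [254.45, 174.25], [254.96, 175.41]]
```

View pics/sd.png

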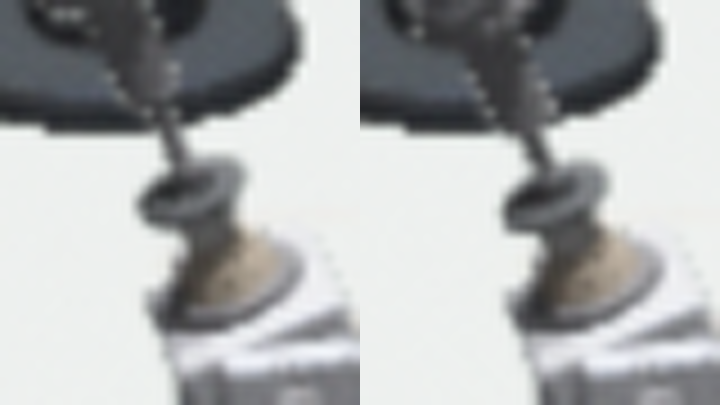

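View pics/ws.png

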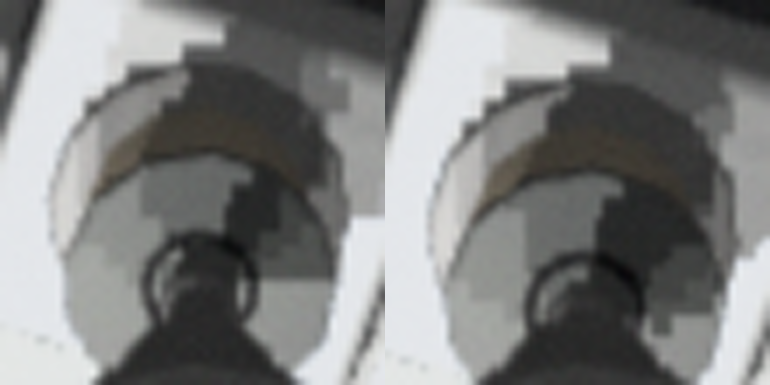

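```bash
python3 -m crank '[{"translation":[0.08,0,0],"rot":[0,0,0]},{"translation":[0.08,0,0],"rot":[0,0,0]},{"translation":[0.08,0,0],"rot":[0,0,0]},{"translation":[0,0,0],"rot":[0,0,0]},{"translation":[0,0,0],"rot":[0,0,0]}]'; python3 fm.py 5; python3 - <<'E'
from m import *
M=np.array([0.55402,.38485,.09746]);n=np.array([-.3215,.1038,.9412])
w,c=pickle.load(open("f5.pkl","rb"))
print([proj(w,M-l*n).round(2).tolist() for l in(0,.003,.006)])
u,v=proj(c,M).astype(int)
a=cv2.resize(c["pixels"][v-20:v+25,u-20:u+20],None,fx=9,fy=9,interpolation=cv2.INTER_CUBIC)
b=cv2.resize(w["pixels"][175:233,255:310],None,fx=7,fy=7,interpolation=cv2.INTER_CUBIC)[:405]
cv2.imwrite("pics/f5b.png",np.hstack([a,b]))
E
```

```text
time: 13.5
ee_pos: [0.5295, 0.3927, 0.1748]
eef_rot: [-17.9, 70.3, -17.9]
contact_force: [-1.3, 0.7, 5.7]
grip_width: 0.0216
t 13.8 F tool axes [-5.57  0.4  -0.27] M in tool(mm) [81.48  0.64 -1.63] eef [-17.88  70.34 -17.89]
[[283.08, 221.21], [283.07, 219.74], [283.06, 218.31]]
```

View pics/f5b.png

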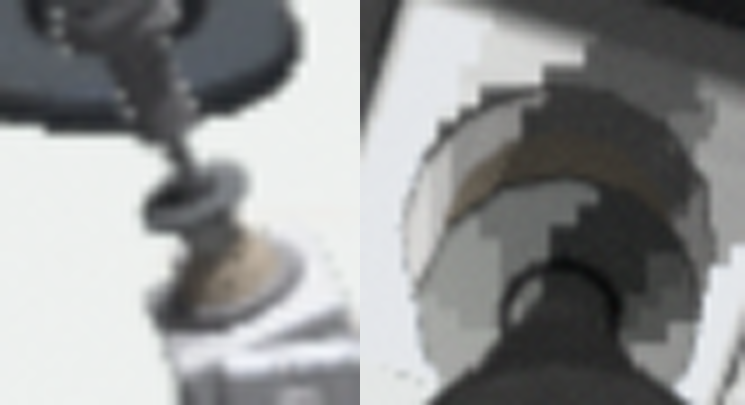

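```bash
python3 - <<'E'
from m import *
M=np.array([0.55402,.38485,.09746]);n=np.array([-.3215,.1038,.9412])
c=cap("scene"); pickle.dump(c,open("scene8.pkl","wb"))
print([proj(c,M-l*n).round(2).tolist() for l in(0,.002,.004,.006)])
u,v=proj(c,M).astype(int)
s6=L("scene6")
cv2.imwrite("pics/sc8.png",np.hstack([cv2.resize(x["pixels"][v-20:v+25,u-20:u+20],None,fx=9,fy=9,interpolation=cv2.INTER_CUBIC) for x in (s6,c)]))
E
```

```text
[[209.02, 239.61], [208.98, 240.4], [208.94, 241.2], [208.9, 241.98]]
```

View pics/sc8.png

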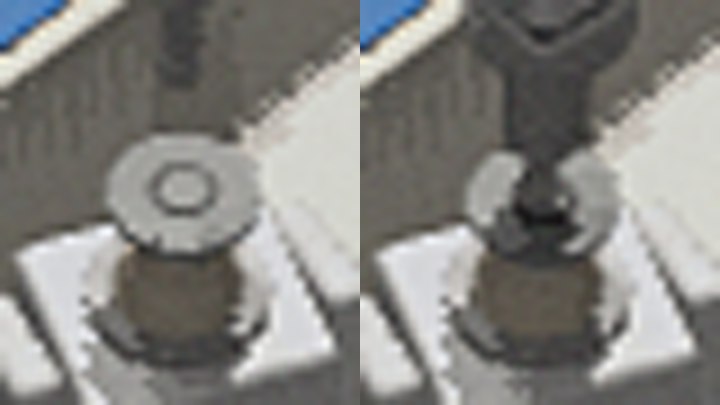

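```bash
python3 -m crank '[{"translation":[-0.08,0,0],"rot":[0,0,0]},{"translation":[-0.08,0,0],"rot":[0,0,0]},{"translation":[0,0,0],"rot":[0,0,0]},{"translation":[0,0,0],"rot":[0,0,0]},{"translation":[0,0,0],"rot":[0,0,0]}]'; python3 fm.py 9; python3 fm.py 10;python3 - <<'E'
import cv2
from h import *
c=cap("scene");cv2.imwrite("pics/sc10.png",c["pixels"])
E
```

```text
time: 14.35
ee_pos: [0.5289, 0.3928, 0.1761]
eef_rot: [-17.9, 70.3, -17.9]
contact_force: [-0.9, 0.7, 4.3]
grip_width: 0.0211
t 14.65 F tool axes [-4.76  0.53  0.16] M in tool(mm) [82.94  0.7  -1.54] eef [-17.91  70.34 -17.92]
t 14.95 F tool axes [-4.93  0.5   0.23] M in tool(mm) [82.97  0.69 -1.55] eef [-17.91  70.34 -17.92]
```

View pics/f10.png

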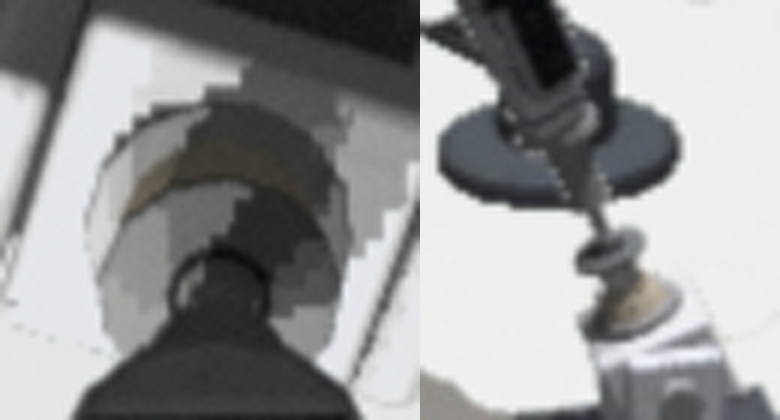

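View pics/sc10.png

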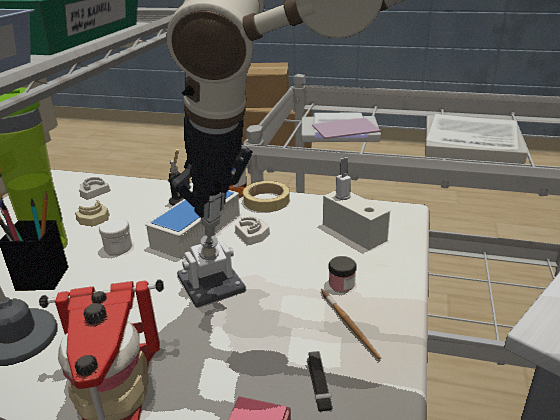

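```bash
python3 -c "
from rig import r
print(r.finish_job()); s=r.read_state(); print(s['time'],s['contact_force'])"
```

```text
the job is handed in; nothing more can be done
None
the job is handed in; nothing more can be done
```

The seating tool is out of the rack and pressing on the crown's disc, and I handed the job in at about 15 s with the tool still in the gripper. No verdict came back, so what follows rests on my own measurements.

- **Tip position:** the ball tip sits inside the ring, within about 1 mm of its centre in the wrist and scene pictures. The tip blurs into the tool's shadow there, so I could not read it more finely.
- **Squareness:** I held the tool at 19.7° lean toward the stand's -x. The best fit of the disc was 19.2°, with rougher estimates running from 17.7° to 25°. Side force stayed under about 0.7 N throughout the press.
- **Crown home:** I infer that the crown is home, because I could not see its lower edge meet the shoulder. It moved down about 2 mm in the scene picture. After that the force rose at the plunger's own 0.5 N per mm, up to about 6.3 N. That is well above the roughly 2 N cement drag.
- **Final press:** I backed off to about 5.6 N, with 0.75 N of that allowed for the tool's weight. That puts the plunger at about 7 mm of its 14 mm, and two force readings agreed within 0.2 N.
- **Surroundings:** the stand's head, the knife, the cast and the jar looked unmoved in the last scene picture.

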